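# Fit an oversize cover panel under the rims of an equipment case

## Task

Fit the loose metal cover panel into the open grey equipment case. It is longer than the opening, so tilt it and slip one end in under the wide rim, lower the other end past the narrow rim, then slide it gently towards the narrow-rim end until you feel the hidden stop, so that it settles flat on the ledges with both ends under the rims. Never force the panel against the case, leave the bottle, tape roll and heatsink beside it alone, and let go.

Things in the scene. Friction and masses are not known exactly. Their poses are not given: they have to be found in the camera images.
- case: The grey sheet-steel equipment case, open on top, fixed to the bench: 264 mm long (own x -147 to +117 mm), 104 mm wide (own y; 98 mm inside), its top at z = 61 mm. Origin 8 mm above the bench (rubber feet), under the middle of the opening, z up. Each short end has a rim turned inward; the opening between the rims is 132 mm long and the full 98 mm wide. Case floor at z = 7 mm. Walls 3 mm; end walls' inner faces at x = -144 and +114 mm.
- wide_rim (a point): Middle of the inner edge of the wide rim (81 mm wide, 3 mm thick), on its underside: case x = -66, y = 0, z = 58 mm; axes as the case's. The wide rim runs from here towards case -x. Below it a level ledge, top at case z = 30 mm, reaches from the end wall to x = -51 mm.
- narrow_rim (a point): Middle of the inner edge of the narrow rim (51 mm wide, 3 mm thick), on its underside: case x = +66, y = 0, z = 58 mm; axes as the case's. It runs from here towards case +x. Below it a like ledge, top at z = 30 mm, reaches from the end wall in to x = +51 mm.
- stop_about (a point): Only the middle of where the hidden stop can be: case x = +88, y = 0, z = 37 mm. Upright stop on the ledge, its face at x = 88 mm + c; with it goes a pad 5 mm above the other ledge, from x = -88.5 mm + c on 40 mm towards the wide end. c is -14 to +14 mm, not measured: feel it. The panel lies flat only between them (2.5 mm play): once it is against the stop its other end is off the pad.
- panel: The cover panel, bare aluminium, about 0.3 kg, starting flat on a fixed low board, underside 14 mm above the bench: plate 174 mm long (own x), 90 mm wide (own y), 4 mm thick, origin at the centre of its underside, z up. In its middle stands a lifting lug, a flat upright plate 10 mm thick (along x), 56 mm wide (along y), its top 54 mm above the underside: grip it across its 10 mm thickness. No half turn is needed.
- near_end (a point): Middle of the lower edge of the panel's end at own x = -87 mm (axes as the panel's); the end that points roughly the way of the case's wide rim at the start and goes under it.
- far_end (a point): Middle of the lower edge of the panel's end at own x = +87 mm (axes as the panel's); it goes under the narrow rim.
- flux_bottle: Bystander: small white dropper bottle, 30 mm across, 99 mm tall, origin at the centre of its base; beyond the work.
- blue_tape: Bystander: roll of blue tape lying flat, 60 mm across, 25 mm high, origin at the centre of its underside.
- heatsink: Bystander: black finned heatsink, 38 x 45 x 22 mm, origin at the centre of its underside.

How it is judged:
On the way, in this order (a step that is already met when the one before it is completed fails the run):
1. the panel is tilted through the opening: one end is below and under the wide rim while the other end is still above the narrow rim (x of near_end in the frame of case below -0.08 m and z of near_end in the frame of case below 0.054 m and z of far_end in the frame of case above 0.061 m), for 0.1 s.
2. the other end has come down and is under the narrow rim (x of far_end in the frame of case above 0.068 m and z of far_end in the frame of case below 0.052 m), for 0.1 s.
At the end, for the whole second after the job is handed in: The panel lies at rest and released flat on the ledges (both ends within 2 mm of ledge height, tilt under 0.02 rad), each end at least 3 mm under its rim (x of near_end in the frame of case below -0.069 m and x of far_end in the frame of case above 0.069 m and z of near_end in the frame of case between 0.028 and 0.032 m and z of far_end in the frame of case between 0.028 and 0.032 m and angle between panel's own z axis and vertical below 0.02 rad and linear speed of panel below 0.01 m/s); the robot touches nothing.
It fails at once if the panel is forced against the case before it lies flat (contact force over 25 N while its near end is more than 2 mm above the ledge) (contact force between panel and case above 25 N and z of near_end in the frame of case above 0.032 m).
It fails at once if the panel is slammed or rammed in the case (contact force over 80 N at any time) (contact force between panel and case above 80 N).
It fails at once if a bystander is moved by more than 20 mm (distance of any of flux_bottle, blue_tape, heatsink from where it was at the start of the episode above 0.02 m).
It also fails if it takes over 64 s, if anything falls off the work surface, if the arm or the gripper's body presses on something with over 40 N, if the wrist force passes 120 N, or if a joint passes its speed limit or range.

## Robot

A 6-joint arm with a two-finger parallel gripper is mounted at the origin on a cart in front of the work surface, level with it; the furniture and walls round the work are solid. World frame = base frame: x ahead of the robot, y to its left, z up, the work surface at z = 0. Lengths are in m, angles in rad, forces in N, time in s.
With the tool pointing down it reaches from about 0.35 to 0.85 m from the base axis. Payload 8.1 kg.
Tool frame: the origin (TCP) lies at the very end of the fingers, on their centre line; the grasp point (between the pads) lies 19 mm behind it (env.grip_depth is the distance from the TCP to the grasp point, in m); z points along the fingers, y is the line along which they close (so a half turn about z gives the same grasp; the last joint's range is limited). The gripper opens to 93 mm and grips with 3 to 60 N. Pads are 15 mm wide; open, the fingers measure 128 mm over their backs; the gripper's body (75 mm by 188 mm) begins 65 mm behind the grasp point.
Start: joints at [1.127, 0.13, 1.488, -0, 1.523, -0.085], TCP at [0.211, 0.562, 0.197] pointing down, gripper open.
Joint ranges: [-2.96, 2.96], [-0.89, 2.26], [0.02, 2.5], [-1.34, 4.48], [0, 2.73], [-2.66, 2.66]. Speed limits (rad/s): [2.39, 2.39, 2.79, 3.14, 3.14, 3.14].

## Interface

Orientations are given as a unit quaternion [x, y, z, w].
In Python, from rig import env gives the robot as it stands.
- The arm moves only by the tool play_rows, never from a script. Its argument "commands" is a list of rows, each a list of 3 entries, a list of its own where there are three numbers: the closure in counts, from 0 (fully open) to 255 (shut), then the shift along the tool's x, y, z in units of 25 mm (1.0 is 25 mm), then the turn, a rotation vector about the tool's x, y, z in units of 5 degrees (1.0 is 5 degrees). A call has 1 to 8 rows; each row shifts and turns the commanded pose from where the row before left it, along the tool's axes as they then stand; what a row does not reach is not made up. A row lasts 1/10 s, in which the tool goes at most 50 mm and 8.59 degrees, less where a joint would pass 70% of its speed; a pose out of reach is approached as far as the arm can. A call is refused whole if a number of a shift passes 1 or a number of a turn 1, either way. A call with a gripper value outside its range is refused whole. The fingers move at their own pace and stop on an object; "grip_force" is the grip in N (left out, the last holds). Time passes only in rows, so rows that do not move let the fingers close. It gives the time, the measured TCP pose, the force, the opening and the grip force at its end, in the units of the state.
- env.state(): the state, without advancing time (a new reading comes with each control period).
- env.camera(name): name is "side" or "top"; returns the picture (384x512x3 uint8, red, green, blue); there is no depth.
- env.camera_info(name): a dict with "mtx" (3x3 intrinsics, pixels), "dist_coeffs" ([k1, k2, p1, p2, k3] as OpenCV has them; the pictures are not rectified), "T" (4x4, takes a point from camera to world coordinates). Camera axes: x right, y up, looking along -z (the intrinsics and any distortion apply to the point x, -y, -z); pixel columns grow to the right and rows downward; lengths in m; the calibration is good to about 2 mm. A picture is of the moment at which its call begins. camera_info takes no time and is no camera call.
- env.finish_job(): hands the job in; it is judged then, once.
The state is a dict: "time": time; "joint_positions": joint angles; "joint_vel": joint speeds; "effort": joint torques, N m; "eef_pos": TCP position; "eef_rot": TCP orientation; "contact_force": force on the tool from outside, world axes, zero at the start; "wrist_torque": the same for the moment, N m; "finger_gap": opening from 0.0 (shut) to 1.0 (fully open); "grip_force": force on a finger pad.
Only numpy, scipy, OpenCV 4.12 (cv2) and the standard library are available. Lean on these libraries where they do the work, as an engineer would, in place of code of your own. Each camera call takes 0.05 s, during which the arm holds its last target. There are 200 camera calls.

## Working session

There is one attempt and no reset: what is moved stays moved. The work goes in short steps, Python scripts to look and compute and a tool call to move; the robot and the scene stay as the last step left them, time stands still between calls to the robot, and variables do not carry over. Pictures are saved under pics/ and viewed, at most 10 in all, crops included, and the job is handed in when it is done.

Besides the shell and the picture viewer there is one more tool, called after "Request:" as name(argument=value, ...), one argument or row to a line, values as JSON. play_rows: Moves the arm, as the interface text tells. Its arguments: {"type":"object","properties":{"commands":{"type":"array"},"grip_force":{"type":"number"}},"required":["commands"]}

```bash
mkdir -p pics
python3 - <<'E'
from rig import env
import cv2
for n in("top","side"):
    im=env.camera(n); cv2.imwrite(f"pics/{n}0.png",im[:,:,::-1])
    i=env.camera_info(n); print(n,i)
print(env.state(),env.grip_depth)
E
```

```text
top {'mtx': array([[366.82661794,   0.        , 253.32325835],
       [  0.        , 366.82661794, 196.1574544 ],
       [  0.        ,   0.        ,   1.        ]]), 'dist_coeffs': array([-0.01385262,  0.        ,  0.        ,  0.        ,  0.        ]), 'T': array([[-0.01450184,  0.99100359, -0.13304731,  0.34531483],
       [-0.99965794, -0.01726583, -0.01964429, -0.33309703],
       [-0.02176473,  0.13271692,  0.99091499,  0.91917563],
       [ 0.        ,  0.        ,  0.        ,  1.        ]])}
side {'mtx': array([[399.33650569,   0.        , 257.97110512],
       [  0.        , 399.33650569, 187.20790219],
       [  0.        ,   0.        ,   1.        ]]), 'dist_coeffs': array([-0.10100932,  0.        ,  0.        ,  0.        ,  0.        ]), 'T': array([[-0.99864678,  0.03652821, -0.03701759,  0.42938306],
       [-0.05155492, -0.60181889,  0.79696682,  0.35687859],
       [ 0.00683389,  0.79779679,  0.6028877 ,  0.56777477],
       [ 0.        ,  0.        ,  0.        ,  1.        ]])}
{'time': 0.1, 'joint_positions': array([ 1.12658884e+00,  1.31053587e-01,  1.48915237e+00,  7.39233600e-06,
        1.52302262e+00, -8.53844706e-02]), 'joint_vel': array([-0.00019969, -0.00226748, -0.00260288,  0.00059902, -0.00159058,
        0.00106113]), 'effort': array([ 7.51569296e-04, -5.61335671e+01, -4.93098700e+01,  7.70684495e-02,
        2.88915855e-02, -3.23190784e-05]), 'eef_pos': array([0.2104353 , 0.56130326, 0.19592143]), 'eef_rot': array([ 1.78450675e-01,  9.83948519e-01, -7.88485293e-04, -2.17633573e-04]), 'contact_force': array([ 0.53513388,  0.00754273, -0.15821385]), 'wrist_torque': array([-0.01403592,  0.10162912,  0.03939906]), 'grip_force': 0.0, 'finger_gap': 1.0003489322930887} 0.0188
```

View pics/top0.png

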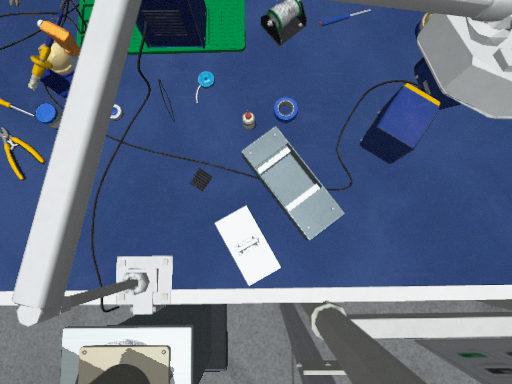

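View pics/side0.png

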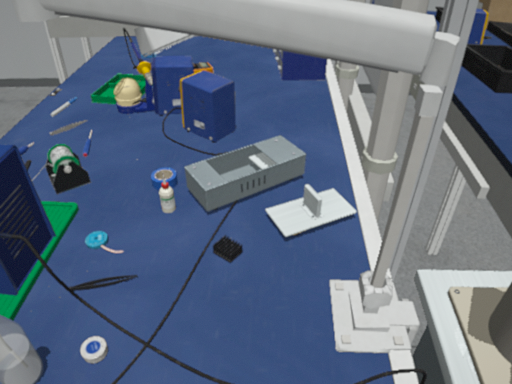

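Run:
```python
import cv2
a=cv2.imread("pics/top0.png")[115:295,190:350]
cv2.imwrite("pics/top_c.png",cv2.resize(a,None,fx=3.3,fy=3.3,interpolation=cv2.INTER_CUBIC))
a=cv2.imread("pics/side0.png")[130:245,180:365]
cv2.imwrite("pics/side_c.png",cv2.resize(a,None,fx=4,fy=4,interpolation=cv2.INTER_CUBIC))
```

```text
(no output)
```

View pics/top_c.png

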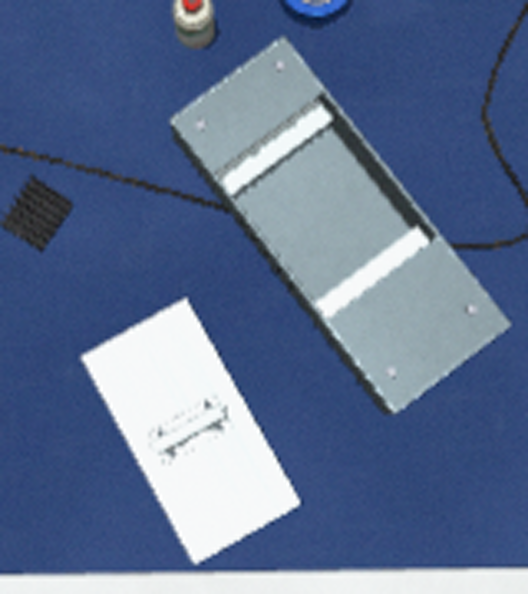

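View pics/side_c.png

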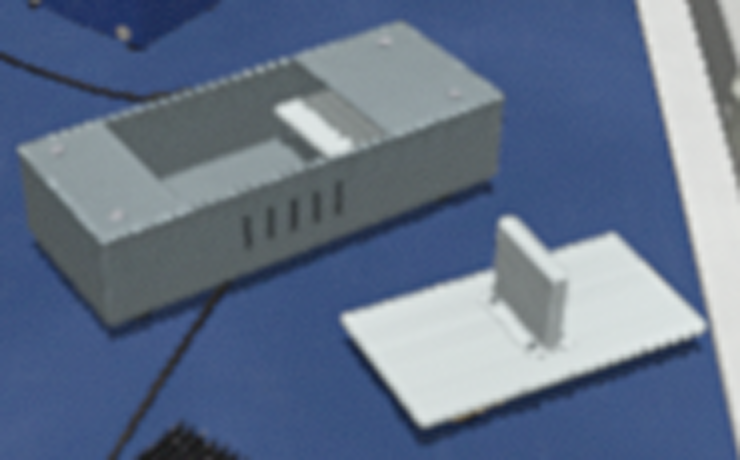

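```bash
cat > h.py <<'E'
import numpy as np,cv2
from scipy.optimize import least_squares
from scipy.spatial.transform import Rotation as R
def proj(info,P):
    T=np.linalg.inv(info["T"]); p=(T[:3,:3]@np.atleast_2d(P).T).T+T[:3,3]
    p=p*[1,-1,-1]
    return cv2.projectPoints(p,np.zeros(3),np.zeros(3),info["mtx"],info["dist_coeffs"])[0].reshape(-1,2)
def fit(obs,x0):
    # obs: list of (info, pts own xy + world z, pix)
    def w(q,o): 
        c,s=np.cos(q[2]),np.sin(q[2]); o=np.array(o,float)
        return np.c_[q[0]+c*o[:,0]-s*o[:,1], q[1]+s*o[:,0]+c*o[:,1], o[:,2]]
    f=lambda q:np.concatenate([(proj(i,w(q,o))-p).ravel() for i,o,p in obs])
    r=least_squares(f,x0,loss='soft_l1'); return r.x,r.fun.reshape(-1,2)
def crop(p,s,off): return (np.array(p,float)+.5)/s-.5+np.array(off)
E
python3 - <<'E'
from h import *; from rig import env
t,s=env.camera_info("top"),env.camera_info("side")
T=lambda p:crop(p,3.3,(190,115)); S=lambda p:crop(p,4,(180,130))
c=lambda l,z:[[x/1000,y/1000,z] for x,y in l]
C=c([(117,52),(117,-52),(-147,-52),(-147,52)],.069)
Pn=c([(87,52-7),(87,-45),(-87,-45),(-87,45)],.018)
ct=T([(171,122),(282,38),(510,324),(395,410)]); cs=S([(105,244),(18,150),(400,22),(503,97)])
pt=T([(82,357),(187,298),(300,502),(196,564)]); ps=S([(425,424),(342,318),(612,233),(707,324)])
for n,O,a,b,x0 in(("case",C,ct,cs,[.5,-.41,.9]),("panel",Pn,pt,ps,[.35,-.3,.9])):
    for ob in([(t,O,a)],[(s,O,b)],[(t,O,a),(s,O,b)]):
        q,r=fit(ob,x0); print(n,np.round(q,4),np.round(np.degrees(q[2]),2)); 
    print(np.round(r,1).tolist())
st=env.state(); print(R.from_quat(st["eef_rot"]).as_matrix().round(3))
E
```

```text
case [ 0.5044 -0.3985  0.6338] 36.32
case [ 0.5035 -0.3946  0.64  ] 36.67
case [ 0.504  -0.3974  0.6373] 36.51
[[-1.5, -0.1], [-0.6, -0.4], [0.3, 0.0], [-0.1, 1.4], [-0.4, -0.5], [-0.3, -0.8], [0.0, -0.8], [0.4, -1.1]]
panel [ 0.3474 -0.2992  0.4984] 28.56
panel [ 0.3462 -0.2966  0.5098] 29.21
panel [ 0.3467 -0.2981  0.5042] 28.89
[[-0.8, 0.3], [-0.9, 0.0], [0.4, 0.4], [-0.4, 0.4], [-0.5, -0.6], [-0.3, -0.6], [-0.1, -0.5], [-0.0, -0.3]]
[[-0.936  0.351 -0.001]
 [ 0.351  0.936 -0.001]
 [ 0.    -0.002 -1.   ]]
```

Run:
```python
from h import *; from rig import env
def ray(n,px,z):
    i=env.camera_info(n); u=cv2.undistortPoints(np.array([[px]],float),i["mtx"],i["dist_coeffs"])[0,0]
    d=i["T"][:3,:3]@[u[0],-u[1],-1]; o=i["T"][:3,3]; return (o+d*(z-o[2])/d[2]).round(3)
for n,px in(("top",(145,285)),("side",(372,335)),("top",(248,121)),("top",(286,112)),("top",(201,180)),("top",(250,293)),("side",(375,290))):
    print(n,px,ray(n,px,0),ray(n,px,.2),ray(n,px,.5))
for n in("top","side"):
    i=env.camera_info(n)
    print(n,proj(i,[[0,0,0],[0,0,.3],[.211,.562,.2],[.25,-.05,.5],[.25,-.05,0]]).round(0).tolist())
```

```text
top (145, 285) [ 0.252 -0.044  0.   ] [ 0.272 -0.107  0.2  ] [ 0.303 -0.201  0.5  ]
side (372, 335) [ 0.26 -0.01  0.  ] [0.32  0.119 0.2  ] [0.409 0.313 0.5  ]
top (248, 121) [ 0.666 -0.304  0.   ] [ 0.596 -0.31   0.2  ] [ 0.492 -0.32   0.5  ]
top (286, 112) [ 0.688 -0.403  0.   ] [ 0.614 -0.388  0.2  ] [ 0.502 -0.365  0.5  ]
top (201, 180) [ 0.513 -0.182  0.   ] [ 0.476 -0.215  0.2  ] [ 0.422 -0.264  0.5  ]
top (250, 293) [ 0.23  -0.303  0.   ] [ 0.255 -0.31   0.2  ] [ 0.293 -0.32   0.5  ]
side (375, 290) [ 0.24  -0.102  0.   ] [0.307 0.059 0.2  ] [0.407 0.302 0.5  ]
top [[124.0, 393.0], [55.0, 468.0], [-188.0, 319.0], [10.0, 334.0], [147.0, 286.0]]
side [[527.0, 341.0], [627.0, 199.0], [-12682.0, -26630.0], [467.0, -6.0], [374.0, 315.0]]
```

```bash
cat >> h.py <<'E'
def rayd(i,px):
    u=cv2.undistortPoints(np.array([[px]],float),i["mtx"],i["dist_coeffs"])[0,0]
    d=i["T"][:3,:3]@np.array([u[0],-u[1],-1]); return i["T"][:3,3],d/np.linalg.norm(d)
E
python3 - <<'E'
from h import *; from rig import env
t,s=env.camera_info("top"),env.camera_info("side")
def tri(a,b):
    o1,d1=rayd(t,a);o2,d2=rayd(s,b)
    k=np.linalg.lstsq(np.c_[d1,-d2],o2-o1,rcond=None)[0]; p,q=o1+k[0]*d1,o2+k[1]*d2
    return p.round(3),q.round(3)
print("elbow",tri((38,312),(432,42)))
# beam axis: side pixels on plane spanned by top image line
for la,lb,nm in(((38,312),(120,0),"axis"),((20,310),(103,0),"left"),((58,318),(140,0),"right")):
    o,d1=rayd(t,la);_,d2=rayd(t,lb);n=np.cross(d1,d2)
    for px in((420,12),(420,70),(425,40),(300,25),(150,8),(60,2),(300,0),(300,52),(150,25)):
        o2,d=rayd(s,px); print(nm,px,(o2+d*(n@(o-o2))/(n@d)).round(3))
E
python3 -c "
import cv2,numpy as np
a=cv2.imread('pics/top0.png')[:330,:200];b=cv2.imread('pics/side0.png')[:330,:]
b=cv2.resize(b,None,fx=1.0,fy=1.0)
c=np.hstack([a,b]);cv2.imwrite('pics/beam.png',c)"
```

```text
elbow (array([ 0.266, -0.052,  0.453]), array([ 0.273, -0.053,  0.451]))
axis (420, 12) [ 0.286 -0.069  0.476]
axis (420, 70) [ 0.283 -0.04   0.425]
axis (425, 40) [ 0.28  -0.054  0.452]
axis (300, 25) [ 0.406 -0.082  0.454]
axis (150, 8) [ 0.579 -0.123  0.461]
axis (60, 2) [ 0.705 -0.151  0.465]
axis (300, 0) [ 0.407 -0.095  0.477]
axis (300, 52) [ 0.405 -0.068  0.429]
axis (150, 25) [ 0.579 -0.113  0.444]
left (420, 12) [ 0.292 -0.05   0.48 ]
left (420, 70) [ 0.29  -0.02   0.432]
left (425, 40) [ 0.287 -0.035  0.457]
left (300, 25) [ 0.408 -0.062  0.46 ]
left (150, 8) [ 0.573 -0.1    0.466]
left (60, 2) [ 0.692 -0.127  0.469]
left (300, 0) [ 0.408 -0.075  0.481]
left (300, 52) [ 0.407 -0.047  0.436]
left (150, 25) [ 0.572 -0.09   0.45 ]
right (420, 12) [ 0.279 -0.091  0.471]
right (420, 70) [ 0.275 -0.063  0.417]
right (425, 40) [ 0.272 -0.077  0.446]
right (300, 25) [ 0.405 -0.106  0.448]
right (150, 8) [ 0.588 -0.149  0.455]
right (60, 2) [ 0.72  -0.179  0.459]
right (300, 0) [ 0.406 -0.119  0.472]
right (300, 52) [ 0.404 -0.093  0.421]
right (150, 25) [ 0.588 -0.14   0.437]
```

View pics/beam.png

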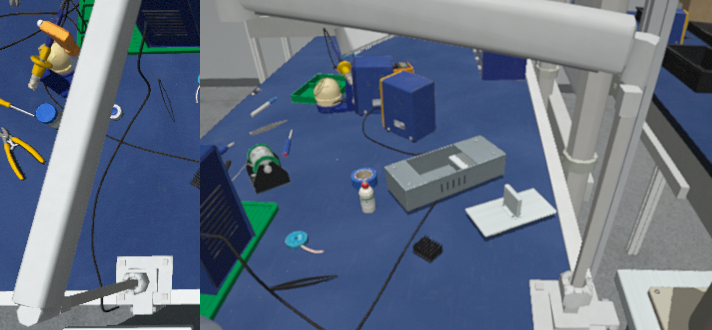

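Request:
play_rows(
  commands=[
    [0,[0,0,-1],[0,0,0]],
    [0,[0,0,-1],[0,0,0]],
    [0,[0,0,-1],[0,0,0]],
    [0,[0,0,-1],[0,0,0]],
    [0,[0,0,-1],[0,0,0]],
    [0,[0,0,-1],[0,0,0]],
    [0,[0,0,-1],[0,0,0]],
    [0,[0,0,-1],[0,0,0]],
  ],
)

```text
time: 0.9
eef_pos: [0.2106, 0.5616, 0.3973]
eef_rot: [0.178, 0.984, -0.0, -0.0]
contact_force: [0.9, 0.3, 0.4]
finger_gap: 0.999
grip_force: 0.0
```

```bash
python3 -c "
from rig import env
s=env.state();print(s['joint_positions'],s['eef_pos'],s['contact_force'])"
```

```text
[ 1.12661288e+00  1.43415703e-01  1.11192549e+00  1.40395021e-05
  1.88722683e+00 -8.54332912e-02] [0.2105509  0.56158511 0.39728539] [0.88439444 0.28550925 0.40959744]
```

Request:
play_rows(
  commands=[
    [0,[0,-1,-1],[0,0,0]],
    [0,[0,-1,-1],[0,0,0]],
    [0,[0,-1,-1],[0,0,0]],
    [0,[0,-1,-1],[0,0,0]],
  ],
)

```text
time: 1.3
eef_pos: [0.1751, 0.4671, 0.4973]
eef_rot: [0.178, 0.984, -0.0, -0.0]
contact_force: [-0.5, 0.3, 0.4]
finger_gap: 1.003
grip_force: 0.0
```

```bash
python3 -c "
from rig import env
s=env.state();print(s['joint_positions'],s['eef_pos'],s['contact_force'])"
```

```text
[ 1.10927831e+00 -5.18633173e-02  1.12535501e+00 -2.31329407e-06
  2.06901036e+00 -1.02733276e-01] [0.17514456 0.46713685 0.4973125 ] [-0.47483191  0.34326176  0.44530567]
```

Request:
play_rows(
  commands=[
    [0,[0,0,-1],[0,0,0]],
    [0,[0,0,-1],[0,0,0]],
    [0,[0,0,-1],[0,0,0]],
    [0,[0,0,-1],[0,0,0]],
    [0,[-0.9,-0.64,0],[0,0,0]],
    [0,[-0.9,-0.64,0],[0,0,0]],
    [0,[-0.9,-0.64,0],[0,0,0]],
    [0,[-0.9,-0.64,0],[0,0,0]],
  ],
)

```text
time: 2.1
eef_pos: [0.2378, 0.3759, 0.5965]
eef_rot: [0.178, 0.984, -0.0, -0.0]
contact_force: [0.8, -0.6, 0.6]
finger_gap: 1.0
grip_force: 0.0
```

Request:
play_rows(
  commands=[
    [0,[-0.9,-0.64,0],[0,0,0]],
    [0,[-0.9,-0.64,0],[0,0,0]],
    [0,[-0.9,-0.64,0],[0,0,0]],
    [0,[-0.9,-0.64,0],[0,0,0]],
    [0,[-0.9,-0.64,0],[0,0,0]],
    [0,[-0.9,-0.64,0],[0,0,0]],
    [0,[-0.9,-0.64,0],[0,0,0]],
    [0,[-0.9,-0.64,0],[0,0,0]],
  ],
)

```text
time: 2.9
eef_pos: [0.3614, 0.1926, 0.5966]
eef_rot: [0.178, 0.984, -0.0, -0.0]
contact_force: [0.6, -0.4, -0.8]
finger_gap: 1.001
grip_force: 0.0
```

Request:
play_rows(
  commands=[
    [0,[-0.9,-0.64,0],[0,0,0]],
    [0,[-0.9,-0.64,0],[0,0,0]],
    [0,[-0.9,-0.64,0],[0,0,0]],
    [0,[-0.9,-0.64,0],[0,0,0]],
  ],
)

```text
time: 3.3
eef_pos: [0.4232, 0.101, 0.5966]
eef_rot: [0.178, 0.984, -0.0, -0.0]
contact_force: [-0.4, 0.6, -0.2]
finger_gap: 1.0
grip_force: 0.0
```

```bash
python3 -c "
from rig import env
s=env.state();print(s['joint_positions'],s['eef_pos'],s['contact_force'])"
```

```text
[ 1.16268054e-01 -8.22622220e-02  9.52032703e-01  3.58043874e-05
  2.27234897e+00 -1.09561283e+00] [0.4232327  0.10099041 0.59656544] [-0.38934932  0.57601089 -0.17342697]
```

Tracking is clean; cross above the boom.

Request:
play_rows(
  commands=[
    [0,[-0.3,-0.95,0],[0,0,0]],
    [0,[-0.3,-0.95,0],[0,0,0]],
    [0,[-0.3,-0.95,0],[0,0,0]],
    [0,[-0.3,-0.95,0],[0,0,0]],
    [0,[-0.3,-0.95,0],[0,0,0]],
    [0,[-0.3,-0.95,0],[0,0,0]],
    [0,[-0.3,-0.95,0],[0,0,0]],
    [0,[-0.3,-0.95,0],[0,0,0]],
  ],
)

```text
time: 4.1
eef_pos: [0.412, -0.0979, 0.5966]
eef_rot: [0.178, 0.984, 0.0, -0.0]
contact_force: [0.1, -0.4, 0.3]
finger_gap: 0.995
grip_force: 0.0
```

Request:
play_rows(
  commands=[
    [0,[-0.3,-0.95,0],[0,0,0]],
    [0,[-0.3,-0.95,0],[0,0,0]],
    [0,[-0.3,-0.95,0],[0,0,0]],
    [0,[-0.3,-0.95,0],[0,0,0]],
    [0,[-0.3,-0.95,0],[0,0,0]],
    [0,[-0.3,-0.95,0],[0,0,0]],
    [0,[-0.3,-0.95,0],[0,0,0]],
    [0,[-0.3,-0.95,0],[0,0,0]],
  ],
)

```text
time: 4.9
eef_pos: [0.4015, -0.2969, 0.5965]
eef_rot: [0.178, 0.984, 0.0, -0.0]
contact_force: [-0.2, 0.7, -0.2]
finger_gap: 0.997
grip_force: 0.0
```

Request:
play_rows(
  commands=[
    [0,[0,0,0],[0,0,1]],
    [0,[0,0,0],[0,0,1]],
    [0,[0,0,0],[0,0,1]],
    [0,[0,0,0],[0,0,1]],
    [0,[0,0,0],[0,0,1]],
    [0,[0,0,0],[0,0,1]],
    [0,[0,0,0],[0,0,1]],
    [0,[0,0,0],[0,0,1]],
  ],
)

```text
time: 5.7
eef_pos: [0.4017, -0.2959, 0.5965]
eef_rot: [0.506, 0.863, 0.0, -0.0]
contact_force: [-0.3, -0.0, 0.3]
finger_gap: 0.999
grip_force: 0.0
```

```bash
cat >> h.py <<'E'
CASE=np.array([.504,-.397,.008]); CY=.6373; PAN=np.array([.3467,-.2981,.014]); PY=.5042
def go(env,target,yaw=None):
    s=env.state(); M=R.from_quat(s["eef_rot"]); d=M.inv().apply(np.array(target)-s["eef_pos"])
    print("shift units",(d/.025).round(2)); m=M.as_matrix(); y=np.arctan2(m[1,1],m[0,1])
    if yaw is not None: print("turn z (5deg units)",np.round(-np.degrees(yaw-y)/5,2))
    print("z axis",m[:,2].round(4),"yaw",y.round(4))
E
python3 -c "
from h import *; from rig import env
s=env.state();print(s['joint_positions'],s['eef_pos'],s['contact_force'])
go(env,[.3467,-.2981,.100],PY)"
```

```text
[-7.37657700e-01  9.25934278e-02  7.76672342e-01 -3.88377840e-05
  2.27316056e+00 -1.24798593e+00] [ 0.401688   -0.29588657  0.59646602] [-0.29153001 -0.01918437  0.26767463]
shift units [ 0.98 -1.96 19.86]
turn z (5deg units) 0.07
z axis [-6.e-04  5.e-04 -1.e+00] yaw 0.5103
```

Request:
play_rows(
  commands=[
    [0,[0.5,-1,1],[0,0,0.07]],
    [0,[0.5,-1,1],[0,0,0]],
    [0,[0,0,1],[0,0,0]],
    [0,[0,0,1],[0,0,0]],
    [0,[0,0,1],[0,0,0]],
    [0,[0,0,1],[0,0,0]],
    [0,[0,0,1],[0,0,0]],
    [0,[0,0,1],[0,0,0]],
  ],
)

```text
time: 6.5
eef_pos: [0.3456, -0.2983, 0.3954]
eef_rot: [0.507, 0.862, 0.0, -0.0]
contact_force: [0.2, -0.7, 0.2]
finger_gap: 0.999
grip_force: 0.0
```

Request:
play_rows(
  commands=[
    [0,[0,0,1],[0,0,0]],
    [0,[0,0,1],[0,0,0]],
    [0,[0,0,1],[0,0,0]],
    [0,[0,0,1],[0,0,0]],
    [0,[0,0,1],[0,0,0]],
    [0,[0,0,1],[0,0,0]],
    [0,[0,0,1],[0,0,0]],
    [0,[0,0,1],[0,0,0]],
  ],
)

```text
time: 7.3
eef_pos: [0.3456, -0.2982, 0.1954]
eef_rot: [0.507, 0.862, 0.0, -0.0]
contact_force: [0.2, 0.6, 1.3]
finger_gap: 1.0
grip_force: 0.0
```

```bash
python3 -c "
from h import *; from rig import env
im=env.camera('side');cv2.imwrite('pics/s1.png',cv2.resize(im[100:300,200:460,::-1],None,fx=3,fy=3,interpolation=cv2.INTER_CUBIC))
go(env,[.3467,-.2981,.100],PY)"
```

```text
shift units [-0.13  0.07  3.63]
turn z (5deg units) 0.04
z axis [-0.0047  0.0051 -1.    ] yaw 0.5077
```

View pics/s1.png

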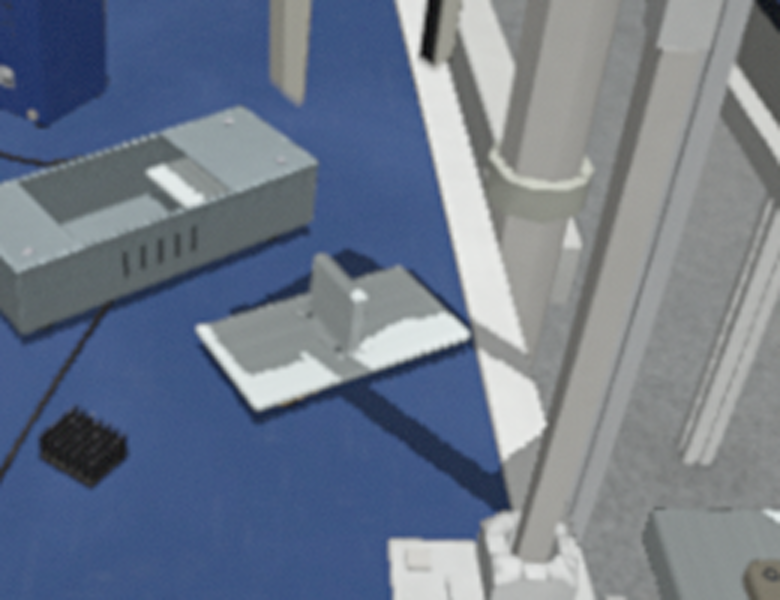

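Request:
play_rows(
  commands=[
    [0,[-0.04,0.03,1],[0,0,0.04]],
    [0,[0,0,1],[0,0,0]],
    [0,[0,0,1],[0,0,0]],
    [0,[0,0,1],[0,0,0]],
    [0,[0,0,1],[0,0,0]],
    [0,[0,0,0.8],[0,0,0]],
    [0,[0,0,0.5],[0,0,0]],
    [0,[0,0,0],[0,0,0]],
  ],
)

```text
time: 8.15
eef_pos: [0.3459, -0.2979, 0.0378]
eef_rot: [0.508, 0.861, 0.0, -0.002]
contact_force: [0.2, 0.8, 0.7]
finger_gap: 1.001
grip_force: 0.0
```

```bash
python3 -c "
from h import *; from rig import env
im=env.camera('side');cv2.imwrite('pics/s2.png',cv2.resize(im[160:250,240:370,::-1],None,fx=5,fy=5,interpolation=cv2.INTER_CUBIC))
go(env,[.3467,-.2981,.038],PY)"
```

```text
shift units [0.02 0.01 0.05]
turn z (5deg units) 0.0
z axis [-0.001   0.0011 -1.    ] yaw 0.5043
```

View pics/s2.png

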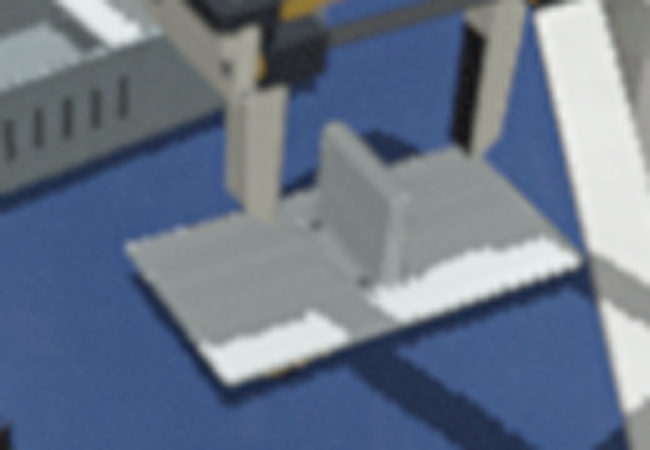

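```bash
python3 -c "
from h import *; from rig import env
i=env.camera_info('side');s=env.state();m=R.from_quat(s['eef_rot']).as_matrix()
for k in(-.055,0,.055): print(k,((proj(i,s['eef_pos']+m[:,1]*k)-[240,160])*5).round(0))
L=np.array([np.cos(PY),np.sin(PY),0]);N=np.array([-L[1],L[0],0])
for k in(-.028,.028): print('lug top',((proj(i,PAN+N*k+[0,0,.054])-[240,160])*5).round(0))
"
```

```text
-0.055 [[466. 173.]]
0 [[358. 208.]]
0.055 [[244. 244.]]
lug top [[329. 118.]]
lug top [[401. 193.]]
```

Request:
play_rows(
  commands=[
    [255,[0,0,0],[0,0,0]],
    [255,[0,0,0],[0,0,0]],
    [255,[0,0,0],[0,0,0]],
    [255,[0,0,0],[0,0,0]],
    [255,[0,0,0],[0,0,0]],
    [255,[0,0,0],[0,0,0]],
    [255,[0,0,0],[0,0,0]],
    [255,[0,0,0],[0,0,0]],
  ],
  grip_force=25,
)

```text
time: 9.0
eef_pos: [0.3469, -0.299, 0.0393]
eef_rot: [0.508, 0.861, 0.0, -0.0]
contact_force: [-0.4, -0.8, -0.2]
finger_gap: 0.364
grip_force: 0.0
```

Request:
play_rows(
  commands=[
    [255,[0,0,0],[0,0,0]],
    [255,[0,0,0],[0,0,0]],
    [255,[0,0,-0.3],[0,0,0]],
    [255,[0,0,-0.6],[0,0,0]],
    [255,[0,0,-1],[0,0,0]],
    [255,[0,0,-1],[0,0,0]],
    [255,[0,0,-1],[0,0,0]],
    [255,[0,0,-1],[0,0,0]],
  ],
)

```text
time: 9.8
eef_pos: [0.3469, -0.299, 0.1635]
eef_rot: [0.508, 0.861, -0.0, 0.0]
contact_force: [0.4, -0.4, -0.5]
finger_gap: 0.004
grip_force: 0.0
```

Request:
play_rows(
  commands=[
    [100,[0,0,0],[0,0,0]],
    [100,[0,0,0],[0,0,0]],
    [100,[0,0,0],[0,0,0]],
    [100,[0,0,0],[0,0,0]],
    [100,[0,0,0],[0,0,0]],
    [100,[0,0,0],[0,0,0]],
    [100,[0,0,0],[0,0,0]],
    [100,[0,0,0],[0,0,0]],
  ],
)

```text
time: 10.6
eef_pos: [0.3469, -0.299, 0.1617]
eef_rot: [0.508, 0.861, 0.0, -0.0]
contact_force: [0.8, 0.2, 0.3]
finger_gap: 0.595
grip_force: 0.0
```

```bash
python3 -c "
from h import *; from rig import env
im=env.camera('side');cv2.imwrite('pics/s3.png',cv2.resize(im[160:250,240:370,::-1],None,fx=5,fy=5,interpolation=cv2.INTER_CUBIC))
print(env.state()['finger_gap'])"
```

```text
0.603097204390842
```

View pics/s3.png

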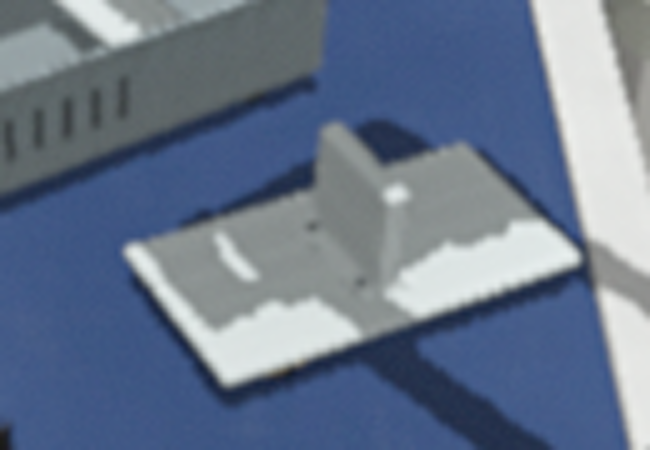

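Request:
play_rows(
  commands=[
    [100,[0,0,1],[0,0,0]],
    [100,[0,0,1],[0,0,0]],
    [100,[0,0,1],[0,0,0]],
    [100,[0,0,1],[0,0,0]],
    [100,[0,0,0.6],[0,0,0]],
    [100,[0,0,0.35],[0,0,0]],
    [180,[0,0,0],[0,0,0]],
    [200,[0,0,0],[0,0,0]],
  ],
)

```text
time: 11.45
eef_pos: [0.3473, -0.2994, 0.0388]
eef_rot: [0.508, 0.861, -0.0, 0.0]
contact_force: [-0.1, -0.3, -0.0]
finger_gap: 0.482
grip_force: 0.0
```

Request:
play_rows(
  commands=[
    [255,[0,0,0],[0,0,0]],
    [255,[0,0,0],[0,0,0]],
    [255,[0,0,0],[0,0,0]],
    [255,[0,0,0],[0,0,0]],
    [255,[0,0,0],[0,0,0]],
    [255,[0,0,0],[0,0,0]],
    [255,[0,0,0],[0,0,0]],
    [255,[0,0,0],[0,0,0]],
  ],
  grip_force=25,
)

```text
time: 12.25
eef_pos: [0.3471, -0.2992, 0.0384]
eef_rot: [0.508, 0.861, -0.0, 0.0]
contact_force: [-0.9, 1.0, 3.4]
finger_gap: 0.105
grip_force: 25.0
```

Request:
play_rows(
  commands=[
    [255,[0,0,-0.3],[0,0,0]],
    [255,[0,0,-0.6],[0,0,0]],
    [255,[0,0,-1],[0,0,0]],
    [255,[0,0,-1],[0,0,0]],
    [255,[0,0,-1],[0,0,0]],
    [255,[0,0,-1],[0,0,0]],
    [255,[0,0,-1],[0,0,0]],
    [255,[0,0,0],[0,0,0]],
  ],
  grip_force=30,
)

```text
time: 13.05
eef_pos: [0.3483, -0.3004, 0.1893]
eef_rot: [0.508, 0.861, -0.001, 0.003]
contact_force: [1.0, -1.2, -2.8]
finger_gap: 0.104
grip_force: 30.0
```

```bash
cat >> h.py <<'E'
U=.0244; YO=.0012
Rc=R.from_euler('z',CY)
def plan(env,xn,zn,deg,n=1):
    "case frame near end (mm), tilt deg -> units per row over n rows (shift in current tool axes)"
    th=np.radians(deg); xa=np.array([np.cos(th),0,np.sin(th)]); za=np.array([-np.sin(th),0,np.cos(th)])
    t=np.array([xn,0,zn])/1000+.087*xa+U*za-[0,YO,0]; tw=CASE+Rc.apply(t)
    Rt=R.from_matrix(Rc.as_matrix()@np.c_[[0,1,0],xa,-za])
    s=env.state(); M=R.from_quat(s["eef_rot"])
    print("shift",(M.inv().apply(tw-s["eef_pos"])/.025/n).round(3),"turn",(np.degrees((M.inv()*Rt).as_rotvec())/5/n).round(3))
def where(env):
    s=env.state(); M=R.from_quat(s["eef_rot"]).as_matrix(); p=s["eef_pos"]-M[:,0]*-YO*1+M[:,2]*U
    for k in(-.087,.087): print("near" if k<0 else "far",(Rc.inv().apply(p+M[:,1]*k-CASE)*1000).round(1),end=" ")
    print("F case",Rc.inv().apply(s["contact_force"]).round(1),"T",Rc.inv().apply(s["wrist_torque"]).round(2),"grip",s["grip_force"].round(1) if hasattr(s["grip_force"],"round") else s["grip_force"],"t",s["time"])
E
python3 -c "
from h import *; from rig import env
where(env); plan(env,-58,110,0)"
```

```text
near [-153.7  182.8  156.7] far [ 18.8 159.7 157. ] F case [ 0.1 -1.6 -2.8] T [-0.1   0.06  0.04] grip 29.99887526035309 t 13.05
shift [-6.273  4.738  1.916] turn [ 0.012  0.066 -1.524]
```

Request:
play_rows(
  commands=[
    [255,[-0.78,0.59,0],[0,0,0]],
    [255,[-0.78,0.59,0],[0,0,0]],
    [255,[-0.78,0.59,0],[0,0,0]],
    [255,[-0.78,0.59,0],[0,0,0]],
    [255,[-0.78,0.59,0],[0,0,0]],
    [255,[-0.78,0.59,0],[0,0,0]],
    [255,[-0.78,0.59,0],[0,0,0]],
    [255,[-0.78,0.59,0],[0,0,0]],
  ],
)

```text
time: 13.85
eef_pos: [0.5257, -0.3782, 0.1828]
eef_rot: [0.508, 0.861, 0.0, -0.002]
contact_force: [0.0, -0.2, -2.2]
finger_gap: 0.103
grip_force: 30.0
```

Request:
play_rows(
  commands=[
    [255,[0,0,0],[0,0,-0.75]],
    [255,[0,0,0],[0,0,-0.77]],
    [255,[0,0,0],[-0.6,0,0]],
    [255,[0,0,0],[-0.6,0,0]],
    [255,[0,0,0],[-0.6,0,0]],
    [255,[0,0,0],[-0.6,0,0]],
    [255,[0,0,0],[0,0,0]],
    [255,[0,0,0],[0,0,0]],
  ],
)

```text
time: 14.65
eef_pos: [0.5247, -0.3784, 0.1838]
eef_rot: [0.448, 0.888, 0.093, 0.046]
contact_force: [-0.3, -0.2, -2.9]
finger_gap: 0.104
grip_force: 30.0
```

```bash
python3 -c "
from h import *; from rig import env
where(env); plan(env,-56,75,12)
a=env.camera('top')[115:295,190:350,::-1];b=env.camera('side')[90:245,170:360,::-1]
a=cv2.resize(a,None,fx=2.2,fy=2.2,interpolation=cv2.INTER_CUBIC);b=cv2.resize(b,(440,396),interpolation=cv2.INTER_CUBIC)
cv2.imwrite('pics/m1.png',np.hstack([a,b[:, :]]))
print(a.shape,b.shape)
"
```

```text
near [-52.4   4.1 134. ] far [117.8   3.7 169.9] F case [-0.3 -0.  -2.9] T [-0.02  0.28  0.01] grip 29.99171108007431 t 14.65
shift [-0.16  -0.628  2.272] turn [-0.02  -0.024 -0.023]
(396, 352, 3) (396, 440, 3)
```

View pics/m1.png

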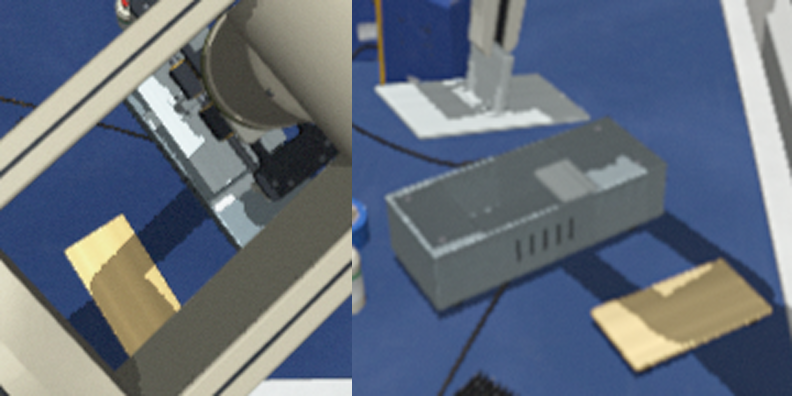

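Request:
play_rows(
  commands=[
    [255,[-0.06,-0.21,0.76],[-0.02,-0.02,-0.02]],
    [255,[-0.05,-0.21,0.76],[0,0,0]],
    [255,[-0.05,-0.21,0.75],[0,0,0]],
    [255,[0,0,0],[0,0,0]],
    [255,[0,0,0],[0,0,0]],
  ],
)

```text
time: 15.25
eef_pos: [0.5255, -0.3832, 0.1267]
eef_rot: [0.447, 0.889, 0.094, 0.048]
contact_force: [-0.2, -0.5, -2.2]
finger_gap: 0.103
grip_force: 30.0
```

```bash
python3 -c "
from h import *; from rig import env
where(env); plan(env,-56,41,12,6)"
```

```text
near [-54.5  -0.7  76.6] far [115.6  -0.4 113. ] F case [-0.4 -0.3 -2.2] T [-0.05  0.27  0.01] grip 29.991517961025238 t 15.25
shift [ 0.004 -0.059  0.231] turn [0.003 0.001 0.004]
```

Request:
play_rows(
  commands=[
    [255,[0,-0.06,0.23],[0,0,0]],
    [255,[0,-0.06,0.23],[0,0,0]],
    [255,[0,-0.04,0.15],[0,0,0]],
    [255,[0,-0.03,0.1],[0,0,0]],
    [255,[0,-0.03,0.1],[0,0,0]],
    [255,[0,0,0],[0,0,0]],
  ],
)

```text
time: 15.85
eef_pos: [0.5241, -0.3846, 0.1054]
eef_rot: [0.447, 0.888, 0.094, 0.048]
contact_force: [-0.1, -0.3, -3.1]
finger_gap: 0.102
grip_force: 30.0
```

```bash
python3 -c "
from h import *; from rig import env
where(env); plan(env,-56,41,12,6)"
```

```text
near [-56.4  -0.9  55.3] far [113.7  -0.7  91.7] F case [-0.2 -0.2 -3.1] T [-0.01  0.29 -0.02] grip 29.99166190624237 t 15.85
shift [ 0.005 -0.017  0.095] turn [0.003 0.002 0.002]
```

Request:
play_rows(
  commands=[
    [255,[0.01,-0.02,0.1],[0,0,0]],
    [255,[0.01,-0.02,0.1],[0,0,0]],
    [255,[0.01,-0.02,0.1],[0,0,0]],
    [255,[0,-0.02,0.1],[0,0,0]],
    [255,[0,-0.02,0.09],[0,0,0]],
    [255,[0,-0.02,0.08],[0,0,0]],
    [255,[0,0,0],[0,0,0]],
  ],
)

```text
time: 16.55
eef_pos: [0.5238, -0.3839, 0.0908]
eef_rot: [0.447, 0.888, 0.094, 0.048]
contact_force: [0.9, 0.2, -2.9]
finger_gap: 0.105
grip_force: 30.0
```

```bash
python3 -c "
from h import *; from rig import env
where(env); plan(env,-85,41,12,8);plan(env,-116,40,12,16)"
```

```text
near [-56.3  -0.2  40.7] far [113.9   0.   77.2] F case [ 0.8 -0.4 -2.9] T [-0.03  0.32  0.04] grip 29.99152511358261 t 16.55
shift [ 0.    -0.14  -0.031] turn [0.002 0.002 0.002]
shift [ 0.    -0.146 -0.029] turn [0.001 0.001 0.001]
```

Request:
play_rows(
  commands=[
    [255,[0,-0.14,-0.03],[0,0,0]],
    [255,[0,-0.14,-0.03],[0,0,0]],
    [255,[0,-0.14,-0.03],[0,0,0]],
    [255,[0,-0.14,-0.03],[0,0,0]],
    [255,[0,-0.14,-0.03],[0,0,0]],
    [255,[0,-0.14,-0.03],[0,0,0]],
    [255,[0,-0.14,-0.03],[0,0,0]],
    [255,[0,-0.14,-0.03],[0,0,0]],
  ],
)

```text
time: 17.35
eef_pos: [0.5007, -0.4014, 0.0913]
eef_rot: [0.447, 0.888, 0.094, 0.048]
contact_force: [0.0, -0.5, -3.1]
finger_gap: 0.101
grip_force: 30.0
```

```bash
python3 -c "
from h import *; from rig import env
where(env); plan(env,-116,40,12,8)"
```

```text
near [-85.2  -0.5  41.2] far [85.  -0.3 77.7] F case [-0.3 -0.4 -3.1] T [-0.02  0.28  0.02] grip 29.991767406463623 t 17.35
shift [ 0.002 -0.152 -0.026] turn [0.003 0.003 0.002]
```

Request:
play_rows(
  commands=[
    [255,[0,-0.15,-0.03],[0,0,0]],
    [255,[0,-0.15,-0.03],[0,0,0]],
    [255,[0,-0.15,-0.03],[0,0,0]],
    [255,[0,-0.15,-0.03],[0,0,0]],
    [255,[0,-0.15,-0.02],[0,0,0]],
    [255,[0,-0.15,-0.02],[0,0,0]],
    [255,[0,-0.15,-0.02],[0,0,0]],
    [255,[0,-0.15,-0.02],[0,0,0]],
  ],
)

```text
time: 18.15
eef_pos: [0.4763, -0.4195, 0.0899]
eef_rot: [0.447, 0.888, 0.094, 0.048]
contact_force: [0.0, 0.3, -2.1]
finger_gap: 0.1
grip_force: 30.0
```

```bash
python3 -c "
from h import *; from rig import env
where(env); plan(env,-116,41,4,1);plan(env,-116,41,-1.5,1);plan(env,-116,41,4,8)"
```

```text
near [-115.6   -0.5   39.8] far [54.6 -0.3 76.2] F case [ 0.2  0.2 -2.1] T [0.02 0.31 0.  ] grip 29.991719126701355 t 18.15
shift [0.016 0.096 0.448] turn [1.62  0.022 0.014]
shift [0.016 0.125 0.794] turn [2.72  0.023 0.013]
shift [0.002 0.012 0.056] turn [0.202 0.003 0.002]
```

Request:
play_rows(
  commands=[
    [255,[0,0.01,0.055],[0.2,0,0]],
    [255,[0,0.01,0.055],[0.2,0,0]],
    [255,[0,0.01,0.055],[0.2,0,0]],
    [255,[0,0.01,0.055],[0.2,0,0]],
    [255,[0,0.01,0.055],[0.2,0,0]],
    [255,[0,0.01,0.055],[0.2,0,0]],
    [255,[0,0.01,0.055],[0.2,0,0]],
    [255,[0,0.01,0.055],[0.2,0,0]],
  ],
)

```text
time: 18.95
eef_pos: [0.4796, -0.417, 0.0792]
eef_rot: [0.449, 0.893, 0.031, 0.017]
contact_force: [-0.1, -0.5, -2.0]
finger_gap: 0.104
grip_force: 30.0
```

```bash
python3 -c "
from h import *; from rig import env
where(env); plan(env,-116,41,-1.5,7)"
```

```text
near [-116.6   -0.5   40.7] far [57.  -0.3 52.9] F case [-0.4 -0.4 -2. ] T [-0.03  0.12  0.02] grip 29.989213049411774 t 18.95
shift [0.002 0.015 0.047] turn [0.158 0.003 0.002]
```

Request:
play_rows(
  commands=[
    [255,[0,0.01,0.05],[0.16,0,0]],
    [255,[0,0.01,0.05],[0.16,0,0]],
    [255,[0,0.01,0.05],[0.16,0,0]],
    [255,[0,0.01,0.05],[0.16,0,0]],
    [255,[0,0.01,0.05],[0.16,0,0]],
    [255,[0,0.01,0.04],[0.16,0,0]],
    [255,[0,0.01,0.04],[0.16,0,0]],
    [255,[0,0,0],[0,0,0]],
  ],
)

```text
time: 19.75
eef_pos: [0.4814, -0.4155, 0.0709]
eef_rot: [0.449, 0.893, -0.012, -0.005]
contact_force: [-0.5, 0.2, -3.4]
finger_gap: 0.104
grip_force: 30.0
```

```bash
python3 -c "
from h import *; from rig import env
where(env); plan(env,-100,40.5,-1.5,8)"
```

```text
near [-116.8   -0.4   40.8] far [57.1 -0.1 36.2] F case [-0.3  0.5 -3.4] T [-0.02  0.03 -0.02] grip 29.98990774154663 t 19.75
shift [ 0.001  0.084 -0.001] turn [-0.001  0.003  0.002]
```

Request:
play_rows(
  commands=[
    [255,[0,0.07,0],[0,0,0]],
    [255,[0,0.07,0],[0,0,0]],
    [255,[0,0.07,0],[0,0,0]],
    [255,[0,0.07,0],[0,0,0]],
    [255,[0,0.07,0],[0,0,0]],
    [255,[0,0.07,0],[0,0,0]],
    [255,[0,0.07,0],[0,0,0]],
    [255,[0,0,0],[0,0,0]],
  ],
  grip_force=20,
)

```text
time: 20.55
eef_pos: [0.4912, -0.4084, 0.0708]
eef_rot: [0.449, 0.893, -0.012, -0.005]
contact_force: [0.4, -0.3, -2.8]
finger_gap: 0.104
grip_force: 20.0
```

```bash
python3 -c "
from h import *; from rig import env
where(env); plan(env,-100,40.5,-1.5,1)"
```

```text
near [-104.7   -0.5   40.7] far [69.2 -0.3 36.1] F case [ 0.2 -0.5 -2.8] T [-0.03  0.01 -0.  ] grip 19.990192651748657 t 20.55
shift [0.014 0.189 0.002] turn [0.001 0.024 0.013]
```

Request:
play_rows(
  commands=[
    [255,[0,0.04,0],[0,0,0]],
    [255,[0,0.04,0],[0,0,0]],
    [255,[0,0.04,0],[0,0,0]],
    [255,[0,0.04,0],[0,0,0]],
  ],
)

```text
time: 20.95
eef_pos: [0.4942, -0.4062, 0.0707]
eef_rot: [0.45, 0.893, -0.012, -0.005]
contact_force: [-0.4, 0.1, -3.0]
finger_gap: 0.106
grip_force: 20.0
```

Request:
play_rows(
  commands=[
    [255,[0,0.04,0],[0,0,0]],
    [255,[0,0.04,0],[0,0,0]],
    [255,[0,0.04,0],[0,0,0]],
  ],
)

```text
time: 21.25
eef_pos: [0.4966, -0.4044, 0.0706]
eef_rot: [0.45, 0.893, -0.012, -0.005]
contact_force: [0.5, 0.5, -3.6]
finger_gap: 0.106
grip_force: 20.0
```

Far end ≈ 76 mm; no contact yet. Continue.

Request:
play_rows(
  commands=[
    [255,[0,0.04,0],[0,0,0]],
    [255,[0,0.04,0],[0,0,0]],
    [255,[0,0.04,0],[0,0,0]],
  ],
)

```text
time: 21.55
eef_pos: [0.499, -0.4026, 0.0705]
eef_rot: [0.45, 0.893, -0.012, -0.005]
contact_force: [-0.4, -0.3, -3.4]
finger_gap: 0.102
grip_force: 20.0
```

Request:
play_rows(
  commands=[
    [255,[0,0.04,0],[0,0,0]],
    [255,[0,0.04,0],[0,0,0]],
    [255,[0,0.04,0],[0,0,0]],
  ],
)

```text
time: 21.85
eef_pos: [0.5014, -0.4008, 0.0704]
eef_rot: [0.45, 0.893, -0.012, -0.005]
contact_force: [-0.2, -0.5, -3.9]
finger_gap: 0.101
grip_force: 20.0
```

Request:
play_rows(
  commands=[
    [255,[0,0.04,0],[0,0,0]],
    [255,[0,0.04,0],[0,0,0]],
    [255,[0,0.04,0],[0,0,0]],
  ],
)

```text
time: 22.15
eef_pos: [0.5039, -0.399, 0.0704]
eef_rot: [0.45, 0.893, -0.012, -0.005]
contact_force: [-0.5, -0.0, -2.7]
finger_gap: 0.106
grip_force: 20.0
```

Request:
play_rows(
  commands=[
    [255,[0,0.04,0],[0,0,0]],
    [255,[0,0.04,0],[0,0,0]],
    [255,[0,0.04,0],[0,0,0]],
  ],
)

```text
time: 22.45
eef_pos: [0.5062, -0.3973, 0.0703]
eef_rot: [0.45, 0.893, -0.012, -0.005]
contact_force: [0.5, 0.5, -3.4]
finger_gap: 0.103
grip_force: 20.0
```

```bash
python3 -c "
from h import *; from rig import env
where(env); plan(env,-80,40,-1.5,1)"
```

```text
near [-86.   -0.5  40.2] far [88.  -0.3 35.6] F case [ 0.7  0.1 -3.4] T [-0.01  0.01  0.01] grip 19.989780485630035 t 22.45
shift [0.014 0.239 0.001] turn [-0.     0.024  0.01 ]
```

Request:
play_rows(
  commands=[
    [255,[0,0.04,0],[0,0,0]],
    [255,[0,0.04,0],[0,0,0]],
    [255,[0,0.04,0],[0,0,0]],
  ],
)

```text
time: 22.75
eef_pos: [0.5087, -0.3955, 0.0702]
eef_rot: [0.45, 0.893, -0.012, -0.005]
contact_force: [0.7, -0.0, -2.4]
finger_gap: 0.102
grip_force: 20.0
```

Request:
play_rows(
  commands=[
    [255,[0,0.04,0],[0,0,0]],
    [255,[0,0.04,0],[0,0,0]],
    [255,[0,0.04,0],[0,0,0]],
  ],
)

```text
time: 23.05
eef_pos: [0.511, -0.3937, 0.0702]
eef_rot: [0.45, 0.893, -0.012, -0.005]
contact_force: [-1.7, -0.0, -2.1]
finger_gap: 0.104
grip_force: 20.0
```

Request:
play_rows(
  commands=[
    [255,[0,0.03,0],[0,0,0]],
    [255,[0,0,0],[0,0,0]],
  ],
)

```text
time: 23.25
eef_pos: [0.5112, -0.3935, 0.0701]
eef_rot: [0.45, 0.893, -0.012, -0.005]
contact_force: [-3.0, -1.2, -1.3]
finger_gap: 0.106
grip_force: 20.0
```

```bash
python3 -c "
from h import *; from rig import env
where(env)"
```

```text
near [-79.8  -0.4  40.1] far [94.2 -0.3 35.4] F case [-3.1  0.8 -1.3] T [ 0.11  0.7  -0.1 ] grip 20.006299316883087 t 23.25
```

Request:
play_rows(
  commands=[
    [255,[0,-0.03,0],[0,0,0]],
    [255,[0,0,0],[0,0,0]],
  ],
)

```text
time: 23.45
eef_pos: [0.511, -0.3937, 0.0701]
eef_rot: [0.45, 0.893, -0.012, -0.005]
contact_force: [-1.2, -0.8, -2.9]
finger_gap: 0.103
grip_force: 20.0
```

```bash
python3 -c "
from h import *; from rig import env
where(env);plan(env,-80,34,-.3,8);plan(env,-80,34,-.3)"
```

```text
near [-80.   -0.5  39.9] far [93.9 -0.3 35.4] F case [-1.5  0.1 -2.9] T [ 0.03  0.3  -0.05] grip 19.997613430023193 t 23.45
shift [ 0.002 -0.002  0.021] turn [-0.03   0.003  0.001]
shift [ 0.015 -0.014  0.166] turn [-0.238  0.024  0.01 ]
```

Request:
play_rows(
  commands=[
    [255,[0,-0.01,0.02],[-0.03,0,0]],
    [255,[0,-0.01,0.02],[-0.03,0,0]],
    [255,[0,0,0.02],[-0.03,0,0]],
    [255,[0,0,0.02],[-0.03,0,0]],
    [255,[0,0,0.02],[-0.03,0,0]],
    [255,[0,0,0.02],[-0.03,0,0]],
    [255,[0,0,0.02],[-0.03,0,0]],
    [255,[0,0,0.02],[-0.03,0,0]],
  ],
)

```text
time: 24.25
eef_pos: [0.5106, -0.3941, 0.0661]
eef_rot: [0.45, 0.893, -0.003, -0.0]
contact_force: [-1.2, -1.3, -2.4]
finger_gap: 0.106
grip_force: 20.0
```

```bash
python3 -c "
from h import *; from rig import env
where(env);plan(env,-80,31,0)"
```

```text
near [-80.1  -0.5  34.2] far [93.9 -0.4 33.3] F case [-1.8 -0.3 -2.4] T [ 0.02  0.28 -0.02] grip 19.992520809173584 t 24.25
shift [0.016 0.001 0.11 ] turn [-0.058  0.024  0.011]
```

Request:
play_rows(
  commands=[
    [255,[0.005,0,0.02],[-0.02,0.01,0]],
    [255,[0.005,0,0.02],[-0.02,0.01,0]],
    [255,[0.005,0,0.02],[-0.02,0,0]],
    [255,[0,0,0.02],[0,0,0]],
    [255,[0,0,0.02],[0,0,0]],
    [255,[0,0,0],[0,0,0]],
  ],
)

```text
time: 24.85
eef_pos: [0.5103, -0.3938, 0.0636]
eef_rot: [0.45, 0.893, -0.0, 0.0]
contact_force: [-1.4, -1.5, -3.3]
finger_gap: 0.105
grip_force: 20.0
```

```bash
python3 -c "
from h import *; from rig import env
where(env);plan(env,-80,30,0)"
```

```text
near [-80.   -0.   31.2] far [94.   0.1 31.2] F case [-2.  -0.4 -3.3] T [-0.1   0.32 -0.09] grip 19.998030960559845 t 24.85
shift [-0.002  0.001  0.047] turn [-0.001  0.003  0.011]
```

Request:
play_rows(
  commands=[
    [255,[0,0,0.015],[0,0,0]],
    [255,[0,0,0.015],[0,0,0]],
    [255,[0,0,0.01],[0,0,0]],
    [255,[0,0,0],[0,0,0]],
  ],
)

```text
time: 25.25
eef_pos: [0.5105, -0.3938, 0.0628]
eef_rot: [0.45, 0.893, -0.0, 0.0]
contact_force: [-1.5, -1.0, -1.5]
finger_gap: 0.105
grip_force: 20.0
```

```bash
python3 -c "
from h import *; from rig import env
where(env)"
```

```text
near [-79.9  -0.2  30.4] far [94.1 -0.  30.4] F case [-1.8  0.1 -1.5] T [-0.08  0.33 -0.03] grip 20.00188171863556 t 25.25
```

Request:
play_rows(
  commands=[
    [255,[0,0,0.02],[0,0,0]],
    [255,[0,0,0],[0,0,0]],
  ],
)

```text
time: 25.45
eef_pos: [0.5107, -0.394, 0.0625]
eef_rot: [0.45, 0.893, -0.0, 0.001]
contact_force: [-0.6, -2.6, 0.1]
finger_gap: 0.105
grip_force: 20.0
```

```bash
python3 -c "
from h import *; from rig import env
where(env)"
```

```text
near [-79.9  -0.5  30.1] far [94.1 -0.3 30.1] F case [-2.  -1.7  0.1] T [-0.22  0.31 -0.1 ] grip 20.001676082611084 t 25.45
```

Fully supported at z ≈ 30. Release.

Request:
play_rows(
  commands=[
    [225,[0,0,0],[0,0,0]],
    [210,[0,0,0],[0,0,0]],
    [180,[0,0,0],[0,0,0]],
    [160,[0,0,0],[0,0,0]],
    [160,[0,0,0],[0,0,0]],
    [160,[0,0,0],[0,0,0]],
    [160,[0,0,0],[0,0,0]],
    [160,[0,0,0],[0,0,0]],
  ],
)

```text
time: 26.25
eef_pos: [0.5103, -0.3938, 0.0622]
eef_rot: [0.45, 0.893, -0.0, 0.0]
contact_force: [-0.2, -0.4, -0.2]
finger_gap: 0.371
grip_force: 0.0
```

Request:
play_rows(
  commands=[
    [160,[0,0,-0.1],[0,0,0]],
    [160,[0,0,-0.3],[0,0,0]],
    [160,[0,0,-0.6],[0,0,0]],
    [160,[0,0,-1],[0,0,0]],
    [160,[0,0,-1],[0,0,0]],
    [160,[0,0,-1],[0,0,0]],
    [160,[0,0,-1],[0,0,0]],
    [160,[0,0,-1],[0,0,0]],
  ],
)

```text
time: 27.05
eef_pos: [0.5105, -0.3939, 0.2151]
eef_rot: [0.45, 0.893, -0.0, 0.001]
contact_force: [0.2, -0.1, -0.3]
finger_gap: 0.372
grip_force: 0.0
```

```bash
python3 -c "
from h import *; from rig import env
a=env.camera('side');cv2.imwrite('pics/f.png',cv2.resize(a[110:240,160:340,::-1],None,fx=4.2,fy=4.2,interpolation=cv2.INTER_CUBIC))
i=env.camera_info('side')
def px(p): return ((proj(i,CASE+Rc.apply(np.array(p)/1000))-[160,110])*4.2).round(0)
for p in((7-5,28,84),(7-5,-28,84),(7+5,28,84),(-66,49,61),(66,49,61),(66,49,34),(-66,-45,34),(-66,45,34)): print(p,px(p))
"
```

```text
(2, 28, 84) [[363. 205.]]
(2, -28, 84) [[308. 158.]]
(12, 28, 84) [[347. 211.]]
(-66, 49, 61) [[492. 221.]]
(66, 49, 61) [[278. 300.]]
(66, 49, 34) [[280. 343.]]
(-66, -45, 34) [[396. 185.]]
(-66, 45, 34) [[486. 259.]]
```

View pics/f.png

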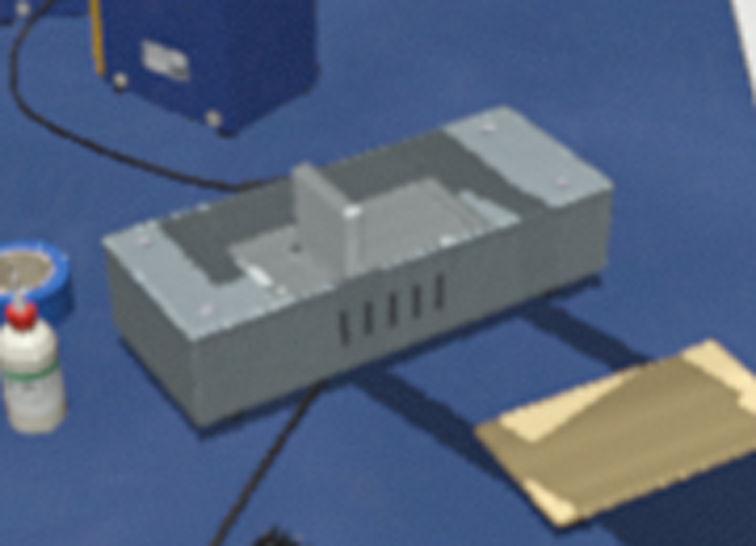

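```bash
python3 -c "
from rig import env
print(env.finish_job())"
```

```text
the job is handed in; nothing more can be done
None
```

The panel is in the case and released, and the job is handed in. It settled on the ledges at about 30 mm, against a stop felt at about case x = +94 mm, with both ends under the rims. The verdict was not shown. Nothing pressed on the panel with more than a few newtons, and I kept the arm clear of the bystanders. The first grasp missed because I lifted before the fingers had closed, so I regripped.

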